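Sort the analyser's modules and pile its spacer plates

TASK

Clear the parts of the water analyser that lie on the bench: stand both pump heads upright on the floor of the blue tray and the filter capsule upright on the floor of the yellow tray. Pile the two spacer plates squarely on the grey plate rest, centred on it and lengthwise along it, the orange plate at the bottom and the black one flush on top. Leave the jar and the eyebolt where they stand.

Things in the scene. Friction and masses are not known exactly. Their poses are not given: they have to be found in the camera images.
- orange_plate: Orange rigid spacer plate, 56 (x) by 110 (y) by 10 (z) mm, about 90 g, with four dark dots at its corners. Lies flat on the bench. Origin: centre of its underside; y along its long side, z up. At the start a pump head or the filter stands on it.
- black_plate: Black rigid spacer plate with four bright dots, otherwise the same as the orange one: 56 (x) by 110 (y) by 10 (z) mm, about 90 g, flat on the bench. Origin: centre of its underside; y along its long side, z up. At the start a pump head or the filter stands on it.
- red_pump: Pump head with a round red cap: a grey box body 38 (x) by 50 (y) by 30 (z) mm, on it a cap of 34 mm diameter and 14 mm height (45 mm high in all), two white hose barbs that stand out 8 mm at the +y end. About 120 g. Grip it by the body across its 38 mm (along x). Origin: centre of the body's underside; z up. At the start it stands upright on one of the spacer plates.
- green_pump: Pump head with a round green cap, otherwise the same as the red one: body 38 (x) by 50 (y) by 30 (z) mm, 45 mm high in all, barbs 8 mm long at the +y end, about 120 g. Origin: centre of the body's underside; z up. At the start it stands upright on the bench itself.
- filter: Filter capsule: an upright white round body of 40 mm diameter with blue bands, straight-sided up to 34 mm, with a thin blue nozzle (9 mm diameter) on top, 52 mm high in all, about 60 g. Origin: centre of its underside; z up. At the start it stands upright on the other spacer plate.
- blue_tray: Blue open tray for pump heads, fixed to the bench: 144 (x) by 184 (y) by 18 (z) mm outside, walls and floor 4 mm thick. There is room for two pump heads side by side along y. Origin: centre of its underside; z up.
- yellow_tray: Yellow open tray for filter capsules, fixed to the bench: 144 (x) by 184 (y) by 18 (z) mm outside, walls and floor 4 mm thick. Origin: centre of its underside; z up.
- plate_rest: Grey flat pad for the spacer plates, fixed to the bench: 72 (x) by 126 (y) by 6 (z) mm, with a white line drawn around its edge; no walls. Origin: centre of its underside; y along its long side, z up.
- jar: Bystander: small white sample jar with a blue screw cap, 48 mm in diameter, 60 mm high, loose. Origin: centre of its underside. Not to be moved.
- eyebolt: Bystander: steel lifting eye, a ring standing on a dark round foot of 42 mm diameter, 54 mm high, loose. Origin: centre of its underside. Not to be moved.

How it is judged:
At the end, for the whole second after the job is handed in: Both pump heads upright on the blue tray's floor, the filter on the yellow one's (within 56 mm of its centre in x, 76 mm in y); orange plate flat on the rest within 15 mm and 0.2 rad; black plate flat on the orange one within 12 mm and 0.2 rad; all at rest (x of red_pump in the frame of blue_tray between -0.056 and 0.056 m and y of red_pump in the frame of blue_tray between -0.076 and 0.076 m and z of each of red_pump, green_pump in the frame of blue_tray below 0.009 m and angle between each of red_pump, green_pump, filter's own z axis and vertical below 0.12 rad and x of green_pump in the frame of blue_tray between -0.056 and 0.056 m and y of green_pump in the frame of blue_tray between -0.076 and 0.076 m and x of filter in the frame of yellow_tray between -0.056 and 0.056 m and y of filter in the frame of yellow_tray between -0.076 and 0.076 m and z of filter in the frame of yellow_tray below 0.009 m and horizontal distance between orange_plate and plate_rest below 0.015 m and angle between the y axis of orange_plate and the y axis of plate_rest, either way round below 0.2 rad and z of orange_plate in the frame of plate_rest between -0.009 and 0.009 m and angle between each of orange_plate, black_plate's own z axis and vertical below 0.08 rad and horizontal distance between black_plate and orange_plate below 0.012 m and angle between the y axis of black_plate and the y axis of orange_plate, either way round below 0.2 rad and z of black_plate in the frame of orange_plate between 0.007 and 0.0135 m and linear speed of each of orange_plate, black_plate, red_pump, green_pump, filter below 0.02 m/s); the robot touches nothing.
It fails at once if the jar is shifted by more than 20 mm or tipped (distance of jar from where it was at the start of the episode above 0.02 m or angle between jar's own z axis and vertical above 0.3 rad).
It fails at once if the eyebolt is shifted by more than 20 mm or tipped (distance of eyebolt from where it was at the start of the episode above 0.02 m or angle between eyebolt's own z axis and vertical above 0.3 rad).
It also fails if it takes over 120 s, if anything falls off the work surface, if the arm or the gripper's body presses on something with over 40 N, if the wrist force passes 120 N, or if a joint passes its speed limit or range.

ROBOT

A 6-joint arm with a two-finger parallel gripper is mounted at the origin on the work surface. World frame = base frame: x ahead of the robot, y to its left, z up, the work surface at z = 0. Lengths are in m, angles in rad, forces in N, time in s.
With the tool pointing down it reaches from about 0.3 to 0.875 m from the base axis. Payload 6.4 kg.
Tool frame: the origin (TCP) lies between the finger pads; the fingertips stand 8 mm ahead of it and the grasp point (between the pads) lies 11 mm behind it; z points along the fingers, y is the direction in which the jaws open and shut (so a half turn about z gives the same grasp; the last joint's range is limited). The gripper opens to 85 mm and grips with 20 to 120 N. Pads are 22 mm wide; open, the fingers measure 114 mm over their backs; the gripper's body (76 mm by 85 mm) begins 54 mm behind the grasp point. The pads swing forward as they close: fully open they stand 13 mm farther back than shut.
Start: joints at [-1.415, 0.181, 1.607, -0, 1.354, -0.206], TCP at [0.204, -0.538, 0.239] pointing down, gripper open.
Joint ranges: [-2.99, 2.99], [-0.89, 2.07], [0.3, 2.58], [-1.14, 4.28], [0, 2.63], [-3.12, 3.12]. Speed limits (rad/s): [2.57, 2.57, 3.01, 3.14, 3.14, 3.14].

INTERFACE

Orientations are given as a unit quaternion [w, x, y, z].
In Python, from bench import monitor, viewer, workorder, spotter gives the robot as it stands. The module is installed in compiled form; this text tells all that it offers.
- The arm moves only by the tool move_arm, never from a script. Its argument "motion" is a list of rows, each a list of 3 entries, a list of its own where there are three numbers: the shift along the tool's x, y, z in units of 60 mm (1.0 is 60 mm), then the turn, a rotation vector about the tool's x, y, z in units of 8 degrees (1.0 is 8 degrees), then the opening in per cent of the stroke, from 0 (shut) to 100 (fully open). In form: [[[dx, dy, dz], [rx, ry, rz], grip], ...]. A call has 1 to 10 rows; each row is the pose to reach, as a shift and turn from the pose commanded when the call began, along the tool's axes at that moment; what a row does not reach only later rows make up. A row lasts 1/8 s, in which the tool goes at most 62.5 mm and 10.7 degrees, less where a joint would pass 70% of its speed; a pose out of reach is approached as far as the arm can. A call with a gripper value outside its range is refused whole. The fingers move at their own pace and stop on an object; the grip force is fixed at half the most. Time passes only in rows, so rows that repeat a pose let the fingers close. It gives the time, the measured TCP pose, the force and the opening at its end, in the units of the state.
- monitor.get_obs(): the state, without advancing time (a new reading comes with each control period).
- viewer.camera(name): name is "side" or "top"; returns the picture (480x640x3 uint8, blue, green, red); there is no depth.
- viewer.calibration(name): a dict with "fovy" (degrees; the focal length in pixels is half the picture's height over the tangent of half this angle, whatever the lens; pixels are square), "cx", "cy" (the principal point, pixels), "extrinsics" (4x4, takes a point from camera to world coordinates). Camera axes: x right, y down, z forward; pixel columns grow to the right and rows downward; lengths in m; the calibration is good to about 2 mm. A picture is of the moment at which its call begins. calibration takes no time and is no camera call.
- workorder.hand_in(): hands the job in, once; it reports no verdict.
Trained networks look in the newest picture that a camera, given by its name, has taken for a name from the list of things; names that differ only in an ending like _2 or _b are one class to them, and where a whole thing is asked for, a point or a joint stands for the part that bears it (a point fixed in the world has none). Each returns a list of dicts, best first, with "score" (0 to 1); they miss things now and then, are a little off and sometimes report something else, mostly with a low value. They report only what shows in the picture. A call takes as long as a camera call.
- spotter.search_frame(camera, name): "centre" ([column, row] as shares, 0 to 1, of the picture: columns of its width, rows of its height, amid what is visible of it).
- spotter.outline_of(camera, name): "region" (480x640 bool, what is visible of it) and "centre" ([column, row] as shares, 0 to 1, of the picture: columns of its width, rows of its height, amid what is visible of it).
The state is a dict: "time_s": time; "q": joint angles; "dq": joint speeds; "joint_efforts": joint torques, N m; "eef_pos": TCP position; "eef_rot": TCP orientation; "wrist_force": force on the tool from outside, world axes, zero at the start; "torque": the same for the moment, N m; "opening": opening from 0.0 (shut) to 1.0 (fully open).
Only numpy, scipy, OpenCV 4.12 (cv2) and the standard library are available. Lean on these libraries where they do the work, as an engineer would, in place of code of your own. Each camera call takes 0.05 s, during which the arm holds its last target. There are 200 camera calls.

## Working session

There is one attempt and no reset: what is moved stays moved. The work goes in short steps, Python scripts to look and compute and a tool call to move; the robot and the scene stay as the last step left them, time stands still between calls to the robot, and variables do not carry over. Pictures are saved under pics/ and viewed, about 12 in all and at most 16, crops included, and the job is handed in when it is done.

Besides the shell and the picture viewer there is one more tool, called by a JSON object that holds its "op" and its "data". move_arm: Moves the arm, as the interface text tells. Its arguments: {"type":"object","properties":{"motion":{"type":"array","items":{"type":"array"}}},"required":["motion"]}

```bash
mkdir -p pics
cat > h.py <<'E'
import numpy as np, cv2
from bench import monitor, viewer, workorder, spotter
def snap(n,f=None):
    im=viewer.camera(n)
    if f: cv2.imwrite('pics/'+f,im)
    return im
def cam(n):
    c=viewer.calibration(n); f=240/np.tan(np.radians(c['fovy'])/2); return f,c['cx'],c['cy'],np.array(c['extrinsics'])
def ray(n,u,v,z):
    f,cx,cy,E=cam(n); d=E[:3,:3]@np.array([(u-cx)/f,(v-cy)/f,1]); o=E[:3,3]
    return (o+d*(z-o[2])/d[2])[:2]
def proj(n,p):
    f,cx,cy,E=cam(n); q=E[:3,:3].T@(np.array(p)-E[:3,3]); return np.array([cx+f*q[0]/q[2],cy+f*q[1]/q[2]])
E
python3 - <<'E'
from h import *
np.set_printoptions(precision=4,suppress=True)
for n in('top','side'):
    snap(n,n+'0.png'); print(n,viewer.calibration(n))
print(monitor.get_obs())
for o in 'orange_plate black_plate red_pump green_pump filter blue_tray yellow_tray plate_rest jar eyebolt'.split():
    for n in('top','side'):
        r=spotter.search_frame(n,o)
        print(o,n,[(np.round(np.array(x['centre'])*[640,480],1),round(x['score'],2),ray(n,*(np.array(x['centre'])*[640,480]),0.01)) for x in r[:2]])
E
```

```text
top {'fovy': 56.33794767647743, 'cx': 321.7637397918206, 'cy': 241.79430742444566, 'extrinsics': array([[-0.0094, -0.9932,  0.1164,  0.4093],
       [-0.9993,  0.0136,  0.0353, -0.0203],
       [-0.0366, -0.1159, -0.9926,  0.9176],
       [ 0.    ,  0.    ,  0.    ,  1.    ]])}
side {'fovy': 50.59554902303532, 'cx': 319.7937165247397, 'cy': 234.10909788429765, 'extrinsics': array([[-0.913 , -0.2362,  0.3325,  0.2216],
       [-0.4079,  0.5244, -0.7474,  0.6867],
       [ 0.0022, -0.8181, -0.5751,  0.5559],
       [ 0.    ,  0.    ,  0.    ,  1.    ]])}
{'time_s': 0.1, 'q': array([-1.4153,  0.1815,  1.6079, -0.    ,  1.3538, -0.2063]), 'dq': array([ 0.0004, -0.0026, -0.001 , -0.0005,  0.0002,  0.0001]), 'joint_efforts': array([  0.0002, -44.5882, -35.2235,  -0.0004,   0.0041,   0.    ]), 'eef_pos': array([ 0.2034, -0.5373,  0.2385]), 'eef_rot': array([-0.0008,  0.9837,  0.1799,  0.    ]), 'wrist_force': array([ 0.2624, -0.5075,  0.544 ]), 'torque': array([-0.0302,  0.0371,  0.0342]), 'opening': 1.0028007101035827}
orange_plate top [(array([418.1, 284.1]), 0.6, array([ 0.4277, -0.1802]
[... 789 characters left out ...]
array([332.6, 178.2]), 0.81, array([ 0.6481, -0.0118]))]
blue_tray side [(array([269.8, 229.7]), 0.92, array([0.6294, 0.0029]))]
yellow_tray top [(array([160.7, 235.3]), 0.84, array([0.5338, 0.3456]))]
yellow_tray side [(array([202.7, 389.6]), 0.79, array([0.5326, 0.3611]))]
plate_rest top [(array([496. , 230.7]), 0.86, array([ 0.5334, -0.3399]))]
plate_rest side []
jar top [(array([411. , 195.5]), 0.76, array([ 0.6087, -0.172 ]))]
jar side [(array([313.7, 182.7]), 0.72, array([ 0.6289, -0.1955]))]
eyebolt top [(array([245.1, 199.2]), 0.79, array([0.6069, 0.1704]))]
eyebolt side [(array([235.8, 287.1]), 0.93, array([0.6007, 0.1703])), (array([397.8, 207.9]), 0.63, array([ 0.4311, -0.1714]))]
```

View pics/top0.png

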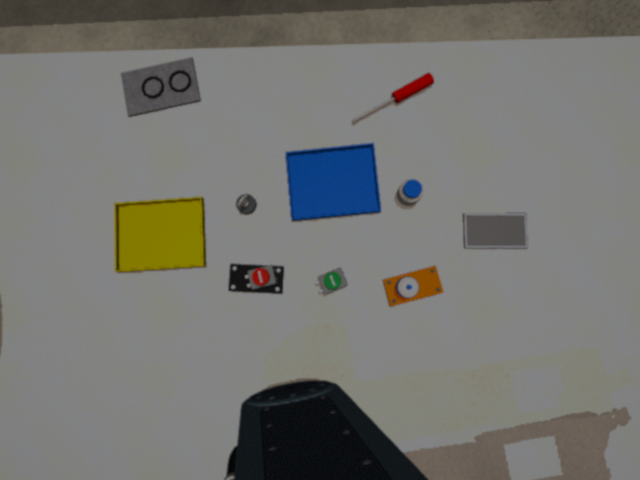

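View pics/side0.png

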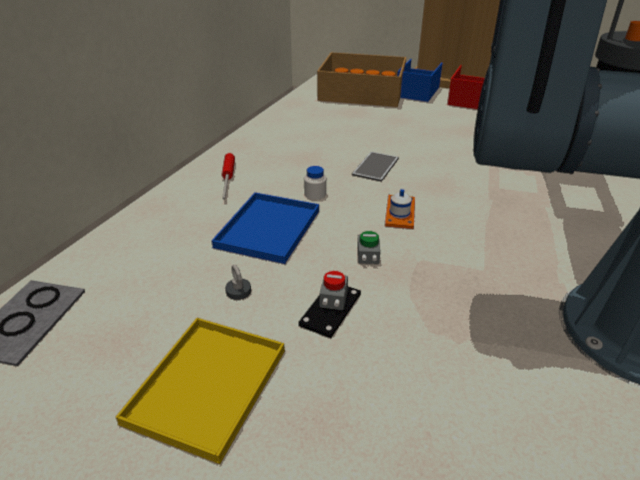

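Run:
```python
import cv2
a=cv2.imread('pics/top0.png')[225:340,200:460]
cv2.imwrite('pics/c0.png',cv2.resize(a,None,fx=3,fy=3,interpolation=cv2.INTER_CUBIC))
```

```text
(no output)
```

View pics/c0.png

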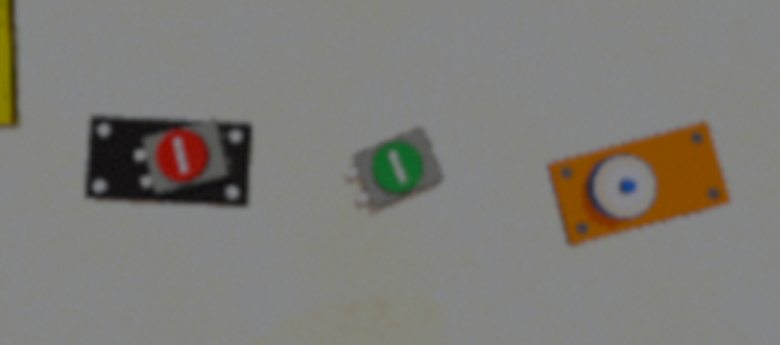

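The top view shows the red pump on the black plate (~262,277 px), the green pump on the bench (~332,281), and the filter on the orange plate (~409,287). The rest is at ~(495,231), the blue tray at ~(333,181) and the yellow tray at ~(160,235). The side view and the enlarged crop agree. Next I'll work out the poses.

Run:
```python
from h import *
np.set_printoptions(precision=4,suppress=True)
im=snap('top');snap('side')
def R(x,y,z): return ray('top',x/3+200,y/3+225,z)
def deg(v): return round(np.degrees(np.arctan2(v[1],v[0])),1)
def quad(P,lab):
    P=np.array(P); print(lab,'c',P.mean(0),'sides',[round(np.linalg.norm(P[i]-P[i-1]),4) for i in range(4)],'dirs',[deg(P[i]-P[i-1]) for i in range(4)])
quad([R(*p,.01) for p in[(92,118),(250,124),(247,206),(87,198)]],'black')
quad([R(*p,.01) for p in[(103,130),(235,136),(232,192),(99,186)]],'blackdots')
quad([R(*p,.01) for p in[(549,163),(708,123),(729,201),(570,244)]],'orange')
quad([R(*p,.01) for p in[(567,173),(697,138),(714,193),(582,229)]],'orangedots')
r=R(182,155,.055);g=R(397,166,.045)
rb=R(142.5,168,.025);gb=R(356,190,.015)
print('red',r,'barbdir',deg(rb-r),'bar',deg(R(178,138,.055)-R(188,172,.055)))
print('green',g,'barbdir',deg(gb-g),'bar',deg(R(390,148,.045)-R(405,184,.045)))
print('green body edge',deg(R(424,126,.03)-R(442,183,.03)))
print('filter',R(628,186,.062),R(624,187,.044))
for o,z in(('blue_tray',.018),('yellow_tray',.018),('plate_rest',.006),('jar',.06),('eyebolt',0.02)):
  for n in('top','side'):
    rr=spotter.outline_of(n,o)
    if not rr: print(o,n,None);continue
    m=rr[0]['region'].astype(np.uint8); c=cv2.findContours(m,0,1)[0]; c=max(c,key=cv2.contourArea)
    W=np.array([ray(n,*p[0],z) for p in c],np.float32)
    b=cv2.minAreaRect(W); print(o,n,round(rr[0]['score'],2),b)
# cap circles in side by colour
for o,z in(('red_pump',.055),('green_pump',.045),('filter',.04)):
  for n in('top','side'):
    rr=spotter.outline_of(n,o)
    if rr:
        ys,xs=np.where(rr[0]['region']); print(o,n,rr[0]['score'],ray(n,xs.mean(),ys.mean(),z-.02))
s=viewer.camera('side'); h=cv2.cvtColor(s,cv2.COLOR_BGR2HSV).astype(int)
for nm,(x,y),f,z in(('red',(334,282),lambda h:((h[...,0]<8)|(h[...,0]>172))&(h[...,1]>140),.048),('green',(369,240),lambda h:(abs(h[...,0]-65)<18)&(h[...,1]>100),.038)):
    m=f(h); w=np.zeros_like(m); w[y-25:y+25,x-25:x+25]=1; ys,xs=np.where(m&w); print(nm,'side cap',len(xs),ray('side',xs.mean(),ys.mean(),z))
```

```text
black c [0.4419 0.1458] sides [np.float64(0.0542), np.float64(0.1082), np.float64(0.0552), np.float64(0.1089)] dirs [np.float64(-2.8), np.float64(-92.8), np.float64(177.9), np.float64(86.6)]
blackdots c [0.4422 0.147 ] sides [np.float64(0.038), np.float64(0.0903), np.float64(0.0378), np.float64(0.0906)] dirs [np.float64(-3.4), np.float64(-93.2), np.float64(177.0), np.float64(86.9)]
orange c [ 0.4243 -0.1699] sides [np.float64(0.0553), np.float64(0.1097), np.float64(0.0533), np.float64(0.1094)] dirs [np.float64(13.1), np.float64(-76.5), np.float64(-167.2), np.float64(104.5)]
orangedots c [ 0.424  -0.1706] sides [np.float64(0.0383), np.float64(0.09), np.float64(0.038), np.float64(0.091)] dirs [np.float64(13.5), np.float64(-75.6), np.float64(-165.0), np.float64(104.6)]
red [0.4442 0.1291] barbdir 102.7 bar 16.8
green [ 0.436  -0.0091] barbdir 117.8 bar 22.0
green body edge 16.7
filter [ 0.4214 -0.1544] [ 0.4211 -0.1547]
blue_tray top 0.95 ((0.6402718424797058, -0.011670753359794617), (0.14746324717998505, 0.18570509552955627), 4.840190410614014)
blue_tray side 0.9 ((0.6358578205108643, 
[... 631 characters left out ...]
-0.16094565391540527), (0.04822855815291405, 0.051634445786476135), 88.34990692138672)
jar side 0.71 ((0.5933400392532349, -0.12055692076683044), (0.04054543003439903, 0.13014914095401764), 25.52372932434082)
eyebolt top 0.65 ((0.59580397605896, 0.16742587089538574), (0.03963443636894226, 0.039645690470933914), 89.07672119140625)
eyebolt side 0.74 ((0.5979037284851074, 0.16722969710826874), (0.0395747646689415, 0.08401116728782654), 30.48767852783203)
red_pump top 0.61 [0.445 0.131]
red_pump side 0.67 [0.4424 0.1389]
green_pump top 0.87 [ 0.4369 -0.0084]
green_pump side 0.83 [0.4341 0.001 ]
filter top 0.8 [ 0.4228 -0.1556]
red side cap 295 [0.4441 0.1321]
green side cap 207 [ 0.4365 -0.0069]
```

```bash
cat >> h.py <<'E'
from scipy.spatial.transform import Rotation as Ro
def plan(*tg):
    o=monitor.get_obs(); q=o['eef_rot']; R0=Ro.from_quat([q[1],q[2],q[3],q[0]]); p0=o['eef_pos']
    print('t',round(o['time_s'],2),'pos',np.round(p0,4),'open',round(o['opening'],3),'F',np.round(o['wrist_force'],1))
    for x,y,z,th in tg:
        a=np.radians(th); Rt=Ro.from_matrix(np.array([[-np.sin(a),np.cos(a),0],[np.cos(a),np.sin(a),0],[0,0,-1]]).T)
        print((x,y,z,th),np.round(R0.inv().apply(np.array([x,y,z])-p0)/.06,3).tolist(),np.round(np.degrees((R0.inv()*Rt).as_rotvec())/8,3).tolist())
def show(n,f,box=None,s=1):
    im=viewer.camera(n)
    if box: x,y,w,h=box; im=im[y:y+h,x:x+w]
    cv2.imwrite('pics/'+f,cv2.resize(im,None,fx=s,fy=s,interpolation=cv2.INTER_CUBIC))
E
python3 -c "
from h import *
a=np.radians(0);print(np.array([[-np.sin(a),np.cos(a),0],[np.cos(a),np.sin(a),0],[0,0,-1]]).T)
plan((.444,.130,.15,15))"
```

```text
[[-0.  1.  0.]
 [ 1.  0.  0.]
 [ 0.  0. -1.]]
t 2.05 pos [ 0.2035 -0.5378  0.2393] open 1.0 F [-0.7  0.3 -0.4]
(0.444, 0.13, 0.15, 15) [7.688, -8.991, 1.488] [-0.0, -0.0, -10.534]
```

{"op": "move_arm", "data": {"motion": [[[7.688,-8.991,0.5],[0,0,-10.534],100],[[7.688,-8.991,0.5],[0,0,-10.534],100],[[7.688,-8.991,0.5],[0,0,-10.534],100],[[7.688,-8.991,0.5],[0,0,-10.534],100],[[7.688,-8.991,0.5],[0,0,-10.534],100],[[7.688,-8.991,0.5],[0,0,-10.534],100],[[7.688,-8.991,0.5],[0,0,-10.534],100],[[7.688,-8.991,0.5],[0,0,-10.534],100],[[7.688,-8.991,0.5],[0,0,-10.534],100],[[7.688,-8.991,0.5],[0,0,-10.534],100]]}}

```text
time_s: 3.3
eef_pos: [0.4157, 0.0518, 0.2134]
eef_rot: [0.001, 0.609, 0.793, 0.0]
wrist_force: [0.2, -1.0, 0.5]
opening: 0.999
```

```bash
python3 -c "
from h import *
plan((.444,.130,.10,15),(.444,.130,.022,15))"
```

```text
t 3.3 pos [0.4157 0.0518 0.2134] open 0.999 F [ 0.2 -1.   0.5]
(0.444, 0.13, 0.1, 15) [1.139, 0.789, 1.89] [0.012, 0.007, 0.002]
(0.444, 0.13, 0.022, 15) [1.14, 0.787, 3.19] [0.012, 0.007, 0.002]
```

{"op": "move_arm", "data": {"motion": [[[1.0,0.7,1.8],[0,0,0],100],[[1.0,0.7,1.8],[0,0,0],100],[[1.0,0.7,1.8],[0,0,0],100],[[1.0,0.7,1.8],[0,0,0],100],[[1.0,0.7,1.8],[0,0,0],100]]}}

```text
time_s: 3.92
eef_pos: [0.4417, 0.1178, 0.107]
eef_rot: [0.002, 0.609, 0.793, 0.001]
wrist_force: [-0.3, 0.3, -0.0]
opening: 1.004
```

```bash
python3 -c "
from h import *
show('side','g1.png',(240,180,180,150),4)
plan((.444,.130,.06,15),(.444,.130,.022,15))"
```

```text
t 3.98 pos [0.4417 0.1177 0.107 ] open 0.998 F [ 1.   0.  -0.3]
(0.444, 0.13, 0.06, 15) [0.189, 0.086, 0.784] [0.029, 0.009, -0.01]
(0.444, 0.13, 0.022, 15) [0.19, 0.084, 1.417] [0.029, 0.009, -0.01]
```

View pics/g1.png

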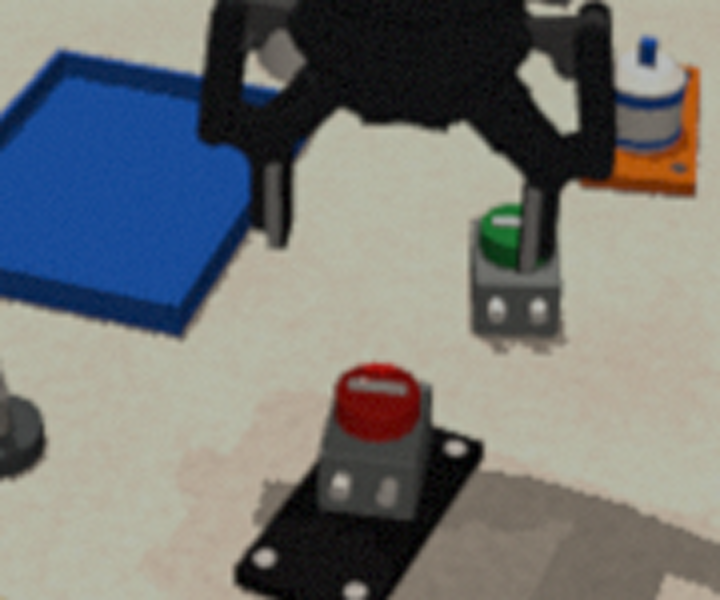

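The side crop shows the open jaws above the red pump, with fingertips at crop (277,247) and (530,270). The jaw axis runs parallel to the cap bar. I'll use the tips to work out their height at full opening.

```bash
python3 -c "
from h import *
p=np.array([.4417,.1177]);d=np.array([np.cos(np.radians(15)),np.sin(np.radians(15))])
for s in(1,-1):
  for z in(.095,.1,.105,.11,.115): print(s,z,(proj('side',[*(p+s*.045*d),z])-[240,180])*4)
"
```

```text
1 0.095 [281.42786686 275.75494852]
1 0.1 [281.31507284 265.1376487 ]
1 0.105 [281.2014292  254.44037436]
1 0.11 [281.0869263  243.66221848]
1 0.115 [280.97155437 232.80226028]
-1 0.095 [519.06360039 298.95672848]
-1 0.1 [519.85430377 288.26608778]
-1 0.105 [520.65105418 277.49368886]
-1 0.11 [521.45392123 266.63859022]
-1 0.115 [522.26297565 255.69983587]
```

{"op": "move_arm", "data": {"motion": [[[0.19,0.085,0.7],[0,0,0],100],[[0.19,0.085,0.7],[0,0,0],100],[[0.19,0.085,1.2],[0,0,0],100],[[0.19,0.085,1.44],[0,0,0],100],[[0.19,0.085,1.44],[0,0,0],100],[[0.19,0.085,1.44],[0,0,0],20],[[0.19,0.085,1.44],[0,0,0],0],[[0.19,0.085,1.44],[0,0,0],0],[[0.19,0.085,1.44],[0,0,0],0],[[0.19,0.085,1.44],[0,0,0],0]]}}

```text
time_s: 5.22
eef_pos: [0.4432, 0.131, 0.0196]
eef_rot: [0.001, 0.609, 0.793, 0.001]
wrist_force: [-1.0, -0.2, 6.6]
opening: 0.439
```

```bash
python3 -c "
from h import *
t=np.radians(5);b=np.array([.640,-.012]);f=lambda y:b+y*np.array([-np.sin(t),np.cos(t)])
P=f(.038);Q=f(-.042);print(P,Q)
plan((.444,.130,.12,15),(*P,.12,5),(*P,.03,5))"
```

```text
[0.63668808 0.0258554 ] [ 0.64366054 -0.05384018]
t 5.22 pos [0.4432 0.131  0.0196] open 0.439 F [-1.  -0.2  6.6]
(0.444, 0.13, 0.12, 15) [-0.02, 0.012, -1.674] [0.014, 0.003, 0.001]
(np.float64(0.636688081775589), np.float64(0.02585539852748633), 0.12, 5) [-2.528, 2.664, -1.667] [0.015, 0.002, 1.251]
(np.float64(0.636688081775589), np.float64(0.02585539852748633), 0.03, 5) [-2.528, 2.661, -0.167] [0.015, 0.002, 1.251]
```

{"op": "move_arm", "data": {"motion": [[[0,0,-0.6],[0,0,0],0],[[0,0,-1.2],[0,0,0],0],[[-0.5,0.5,-1.5],[0,0,0.2],0],[[-1.1,1.2,-1.5],[0,0,0.5],0],[[-1.7,1.8,-1.5],[0,0,0.9],0],[[-2.2,2.3,-1.5],[0,0,1.1],0],[[-2.53,2.66,-1.5],[0,0,1.25],0],[[-2.53,2.66,-1.2],[0,0,1.25],0],[[-2.53,2.66,-1.0],[0,0,1.25],0],[[-2.53,2.66,-1.0],[0,0,1.25],0]]}}

```text
time_s: 6.48
eef_pos: [0.6329, 0.0266, 0.0761]
eef_rot: [-0.002, 0.675, 0.738, -0.001]
wrist_force: [-0.8, -0.4, -1.6]
opening: 0.434
```

```bash
python3 -c "
from h import *
plan((.6367,.0259,.03,5),(.6367,.0259,.0155,5))"
```

```text
t 6.47 pos [0.6329 0.0266 0.0761] open 0.434 F [-0.8 -0.4 -1.6]
(0.6367, 0.0259, 0.03, 5) [-0.018, 0.065, 0.768] [-0.035, -0.009, 0.007]
(0.6367, 0.0259, 0.0155, 5) [-0.018, 0.067, 1.01] [-0.035, -0.009, 0.007]
```

{"op": "move_arm", "data": {"motion": [[[0,0,0.5],[0,0,0],0],[[0,0,0.8],[0,0,0],0],[[0,0,0.95],[0,0,0],0],[[0,0,1.01],[0,0,0],0],[[0,0,1.01],[0,0,0],0],[[0,0,1.01],[0,0,0],65],[[0,0,1.01],[0,0,0],65],[[0,0,1.01],[0,0,0],65],[[0,0,0.2],[0,0,0],65],[[0,0,-0.7],[0,0,0],80]]}}

```text
time_s: 7.72
eef_pos: [0.6346, 0.0257, 0.1206]
eef_rot: [-0.001, 0.676, 0.737, -0.001]
wrist_force: [0.9, 0.3, 0.8]
opening: 0.798
```

```bash
python3 -c "
from h import *
plan((.436,-.0085,.10,21),(.436,-.0085,.011,21))"
```

```text
t 7.72 pos [0.6346 0.0257 0.1206] open 0.798 F [0.9 0.3 0.8]
(0.436, -0.0085, 0.1, 21) [-0.279, -3.346, 0.351] [-0.018, -0.007, -2.001]
(0.436, -0.0085, 0.011, 21) [-0.28, -3.342, 1.835] [-0.018, -0.007, -2.001]
```

{"op": "move_arm", "data": {"motion": [[[-0.28,-1,0],[0,0,-1],90],[[-0.28,-2,0],[0,0,-2],90],[[-0.28,-3,0],[0,0,-2],90],[[-0.28,-3.34,0.3],[0,0,-2],90],[[-0.28,-3.34,0.8],[0,0,-2],90],[[-0.28,-3.34,0.8],[0,0,-2],90]]}}

```text
time_s: 8.48
eef_pos: [0.4357, -0.0082, 0.0713]
eef_rot: [-0.002, 0.567, 0.824, -0.001]
wrist_force: [-0.8, -0.5, 0.4]
opening: 0.904
```

```bash
python3 -c "
from h import *
show('side','g2.png',(280,130,180,150),4)
plan((.436,-.0085,.10,21),(.436,-.0085,.011,21))"
```

```text
t 8.53 pos [ 0.437  -0.0085  0.0725] open 0.901 F [-0.4 -0.1  0.7]
(0.436, -0.0085, 0.1, 21) [0.007, -0.016, -0.459] [-0.008, -0.006, -0.0]
(0.436, -0.0085, 0.011, 21) [0.006, -0.014, 1.025] [-0.008, -0.006, -0.0]
```

View pics/g2.png

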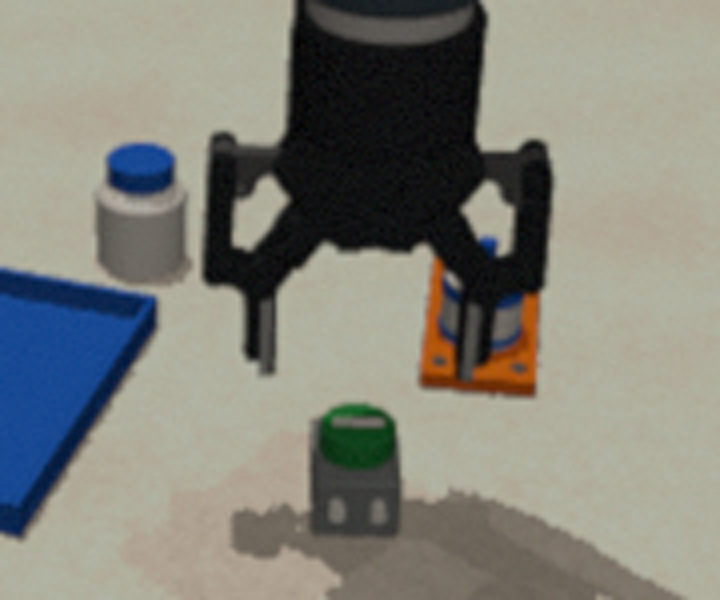

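The side crop shows the jaws centred over the green pump (crop ~(358,440)) and parallel to its cap bar. The filter is well away from the path.

{"op": "move_arm", "data": {"motion": [[[0,0,0.5],[0,0,0],90],[[0,0,0.8],[0,0,0],90],[[0,0,1.0],[0,0,0],90],[[0,0,1.0],[0,0,0],90],[[0,0,1.0],[0,0,0],20],[[0,0,1.0],[0,0,0],0],[[0,0,1.0],[0,0,0],0],[[0,0,1.0],[0,0,0],0],[[0,0,1.0],[0,0,0],0]]}}

```text
time_s: 9.65
eef_pos: [0.4383, -0.0089, 0.0135]
eef_rot: [0.001, 0.566, 0.824, 0.0]
wrist_force: [-0.1, -0.2, 6.2]
opening: 0.432
```

```bash
python3 -c "
from h import *
plan((.6437,-.0538,.12,5))"
```

```text
t 9.65 pos [ 0.4383 -0.0089  0.0135] open 0.432 F [-0.1 -0.2  6.2]
(0.6437, -0.0538, 0.12, 5) [-1.928, 2.93, -1.769] [0.011, 0.007, 2.001]
```

{"op": "move_arm", "data": {"motion": [[[0,0,-0.6],[0,0,0],0],[[0,0,-1.3],[0,0,0],0],[[-0.3,0.5,-1.6],[0,0,0.4],0],[[-0.8,1.2,-1.6],[0,0,0.8],0],[[-1.2,1.9,-1.6],[0,0,1.4],0],[[-1.6,2.5,-1.6],[0,0,1.8],0],[[-1.93,2.93,-1.6],[0,0,2],0],[[-1.93,2.93,-1.3],[0,0,2],0],[[-1.93,2.93,-1.0],[0,0,2],0],[[-1.93,2.93,-1.0],[0,0,2],0]]}}

```text
time_s: 10.9
eef_pos: [0.6398, -0.0527, 0.0693]
eef_rot: [-0.003, 0.675, 0.737, -0.001]
wrist_force: [1.7, 0.1, -1.0]
opening: 0.434
```

```bash
python3 -c "
from h import *
plan((.6437,-.0538,.019,5))"
```

```text
t 10.9 pos [ 0.6398 -0.0527  0.0693] open 0.434 F [ 1.7  0.1 -1. ]
(0.6437, -0.0538, 0.019, 5) [-0.025, 0.068, 0.837] [-0.044, -0.017, 0.002]
```

{"op": "move_arm", "data": {"motion": [[[0,0,0.4],[0,0,0],0],[[0,0,0.7],[0,0,0],0],[[0,0,0.84],[0,0,0],0],[[0,0,0.84],[0,0,0],0],[[0,0,0.84],[0,0,0],65],[[0,0,0.84],[0,0,0],65],[[0,0,0.84],[0,0,0],65],[[0,0,0.2],[0,0,0],65],[[0,0,-0.5],[0,0,0],80],[[0,0,-1],[0,0,0],90]]}}

```text
time_s: 12.15
eef_pos: [0.6438, -0.0539, 0.135]
eef_rot: [0.001, 0.676, 0.737, 0.001]
wrist_force: [-0.8, -0.1, 0.2]
opening: 0.904
```

```bash
python3 -c "
from h import *
show('top','t2.png',(200,130,260,190),3)
plan((.422,-.155,.10,0),(.422,-.155,.022,0))"
```

```text
t 12.2 pos [ 0.6461 -0.0544  0.1394] open 0.901 F [ 2.4 -0.5  2.7]
(0.422, -0.155, 0.1, 0) [-1.342, -3.872, 0.63] [0.059, 0.019, 0.626]
(0.422, -0.155, 0.022, 0) [-1.338, -3.882, 1.93] [0.059, 0.019, 0.626]
```

View pics/t2.png

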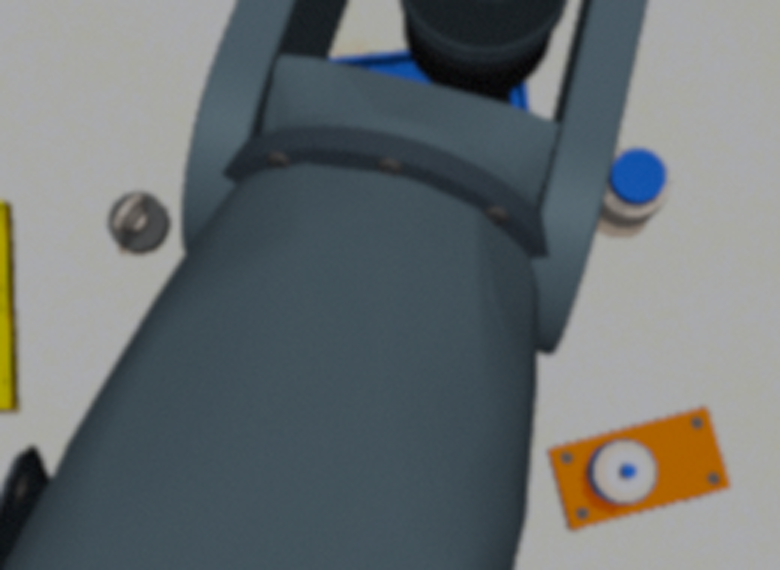

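The arm hides the tray here. The jar, the eyebolt and the filter on its plate are where they were. Next is the filter.

{"op": "move_arm", "data": {"motion": [[[-0.4,-1,0],[0,0,0.3],95],[[-0.7,-2,0],[0,0,0.6],95],[[-1.0,-3,0],[0,0,0.62],95],[[-1.34,-3.87,0.4],[0,0,0.62],95],[[-1.34,-3.87,0.8],[0,0,0.62],95],[[-1.34,-3.87,0.8],[0,0,0.62],95]]}}

```text
time_s: 12.95
eef_pos: [0.4173, -0.1537, 0.0834]
eef_rot: [-0.001, 0.707, 0.707, -0.0]
wrist_force: [-0.3, -0.3, 0.4]
opening: 0.951
```

```bash
python3 -c "
from h import *
plan((.422,-.155,.024,0))"
```

```text
t 12.95 pos [ 0.4173 -0.1537  0.0834] open 0.951 F [-0.3 -0.3  0.4]
(0.422, -0.155, 0.024, 0) [-0.023, 0.081, 0.99] [-0.016, -0.012, -0.005]
```

{"op": "move_arm", "data": {"motion": [[[-0.02,0.03,0.5],[0,0,0],95],[[-0.02,0.03,0.9],[0,0,0],95],[[-0.02,0.03,0.99],[0,0,0],95],[[-0.02,0.03,0.99],[0,0,0],95],[[-0.02,0.03,0.99],[0,0,0],20],[[-0.02,0.03,0.99],[0,0,0],0],[[-0.02,0.03,0.99],[0,0,0],0],[[-0.02,0.03,0.99],[0,0,0],0],[[-0.02,0.03,0.99],[0,0,0],0]]}}

```text
time_s: 14.08
eef_pos: [0.4212, -0.1556, 0.0262]
eef_rot: [0.001, 0.707, 0.707, 0.0]
wrist_force: [-1.7, 1.1, 8.2]
opening: 0.448
```

```bash
python3 -c "
from h import *
plan((.536,.348,.12,15))"
```

```text
t 14.07 pos [ 0.4212 -0.1556  0.0262] open 0.448 F [-1.7  1.1  8.2]
(0.536, 0.348, 0.12, 15) [8.391, 1.922, -1.567] [0.008, 0.006, -1.87]
```

{"op": "move_arm", "data": {"motion": [[[0,0,-0.6],[0,0,0],0],[[0,0,-1.2],[0,0,0],0],[[0.4,0.1,-1.6],[0,0,-0.1],0],[[1.1,0.25,-1.6],[0,0,-0.3],0],[[1.9,0.45,-1.6],[0,0,-0.5],0],[[2.7,0.63,-1.6],[0,0,-0.7],0],[[3.5,0.8,-1.6],[0,0,-0.9],0],[[4.3,1.0,-1.6],[0,0,-1.1],0],[[5.1,1.2,-1.6],[0,0,-1.3],0],[[5.8,1.35,-1.6],[0,0,-1.4],0]]}}

```text
time_s: 15.32
eef_pos: [0.5016, 0.1946, 0.1215]
eef_rot: [0.0, 0.634, 0.773, 0.0]
wrist_force: [0.3, -0.2, -1.0]
opening: 0.446
```

```bash
python3 -c "
from h import *
show('side','f3.png')
plan((.536,.348,.07,15))"
```

```text
t 15.38 pos [0.5022 0.1986 0.1219] open 0.446 F [-1.2  1.8  0.8]
(0.536, 0.348, 0.07, 15) [2.327, 1.042, 0.873] [0.021, -0.018, -0.45]
```

View pics/f3.png

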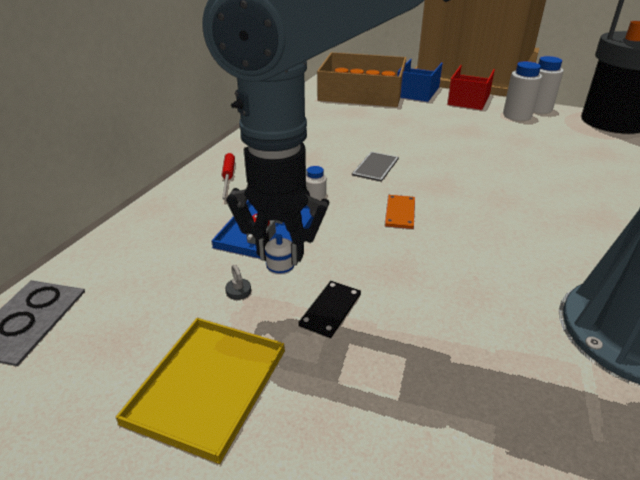

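The filter hangs upright in the jaws at ~(280,253), and both plates are bare and undisturbed.

{"op": "move_arm", "data": {"motion": [[[0.7,0.3,0.05],[0,0,-0.1],0],[[1.4,0.6,0.1],[0,0,-0.3],0],[[2.0,0.9,0.2],[0,0,-0.45],0],[[2.32,1.04,0.5],[0,0,-0.45],0],[[2.32,1.04,0.8],[0,0,-0.45],0],[[2.32,1.04,0.8],[0,0,-0.45],0]]}}

```text
time_s: 16.12
eef_pos: [0.5334, 0.34, 0.0708]
eef_rot: [-0.001, 0.61, 0.792, -0.002]
wrist_force: [-0.9, -0.0, -0.5]
opening: 0.444
```

```bash
python3 -c "
from h import *
plan((.536,.348,.022,15))"
```

```text
t 16.12 pos [0.5334 0.34   0.0708] open 0.444 F [-0.9 -0.  -0.5]
(0.536, 0.348, 0.022, 15) [0.118, 0.079, 0.812] [-0.035, 0.006, -0.021]
```

{"op": "move_arm", "data": {"motion": [[[0,0,0.4],[0,0,0],0],[[0,0,0.7],[0,0,0],0],[[0,0,0.81],[0,0,0],0],[[0,0,0.81],[0,0,0],0],[[0,0,0.81],[0,0,0],0],[[0,0,0.81],[0,0,0],70],[[0,0,0.81],[0,0,0],70],[[0,0,0.4],[0,0,0],75],[[0,0,-0.4],[0,0,0],100],[[0,0,-1],[0,0,0],100]]}}

```text
time_s: 17.38
eef_pos: [0.5358, 0.3417, 0.1353]
eef_rot: [0.0, 0.61, 0.793, 0.001]
wrist_force: [0.4, 0.1, 0.2]
opening: 0.999
```

```bash
python3 -c "
from h import *
show('side','f4.png',(100,140,360,320),1.8)
im=viewer.camera('top');hsv=cv2.cvtColor(im,cv2.COLOR_BGR2HSV)
m=cv2.inRange(hsv,(8,150,60),(18,255,255));m[:,:360]=0;m[:200]=0
c=max(cv2.findContours(m,0,1)[0],key=cv2.contourArea);W=np.array([ray('top',*p[0],.01) for p in c],np.float32);print('orange',cv2.minAreaRect(W*1000))
m=cv2.inRange(im,(0,0,0),(45,45,45));m[:,:215]=0;m[:,300:]=0;m[:250]=0;m[310:]=0
m=cv2.morphologyEx(m,3,np.ones((5,5)))
c=max(cv2.findContours(m,0,1)[0],key=cv2.contourArea);W=np.array([ray('top',*p[0],.01) for p in c],np.float32);print('black',cv2.minAreaRect(W*1000))
plan((.424,-.170,.10,14.3))"
```

```text
orange ((424.73187255859375, -168.8684844970703), (53.77206039428711, 108.66345977783203), 14.390934944152832)
black ((442.84259033203125, 146.82574462890625), (106.5099868774414, 51.922386169433594), 86.61751556396484)
t 17.48 pos [0.5385 0.3429 0.1389] open 1.003 F [-0.1  0.2  0.8]
(0.424, -0.17, 0.1, 14.3) [-7.775, -4.042, 0.601] [0.069, -0.009, 0.069]
```

View pics/f4.png

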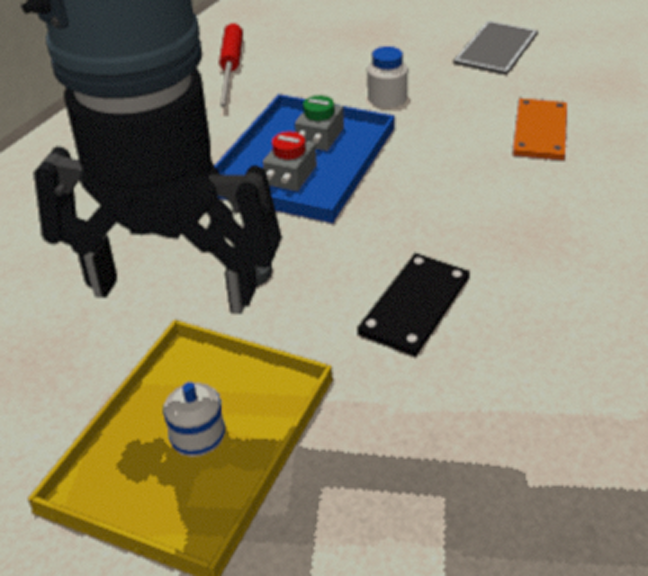

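The side crop shows the filter standing in the yellow tray and both pumps upright in the blue tray. The plates are free. Orange is next.

{"op": "move_arm", "data": {"motion": [[[-7.775,-4.05,0],[0,0,0],100],[[-7.775,-4.05,0],[0,0,0],100],[[-7.775,-4.05,0],[0,0,0],100],[[-7.775,-4.05,0],[0,0,0],100],[[-7.775,-4.05,0],[0,0,0],100],[[-7.775,-4.05,0],[0,0,0],100],[[-7.775,-4.05,0.2],[0,0,0],100],[[-7.775,-4.05,0.5],[0,0,0],100],[[-7.775,-4.05,1],[0,0,0],100],[[-7.775,-4.05,1.2],[0,0,0],100]]}}

```text
time_s: 18.73
eef_pos: [0.4181, -0.1724, 0.059]
eef_rot: [-0.002, 0.611, 0.791, -0.0]
wrist_force: [-0.4, 0.6, 0.4]
opening: 1.003
```

{"op": "move_arm", "data": {"motion": [[[0,0,0],[0,0,0],100],[[0,0,0],[0,0,0],100]]}}

```text
time_s: 18.98
eef_pos: [0.4207, -0.1709, 0.0618]
eef_rot: [0.0, 0.609, 0.793, 0.0]
wrist_force: [0.0, 0.1, -0.0]
opening: 0.996
```

```bash
python3 -c "
from h import *
plan((.4245,-.1695,.007,14.3))"
```

```text
t 18.98 pos [ 0.4207 -0.1709  0.0618] open 0.996 F [ 0.   0.1 -0. ]
(0.4245, -0.1695, 0.007, 14.3) [0.007, 0.067, 0.914] [0.005, 0.005, 0.08]
```

{"op": "move_arm", "data": {"motion": [[[0.007,0.067,0.4],[0,0,0.08],100],[[0.007,0.067,0.7],[0,0,0.08],90],[[0.007,0.067,0.85],[0,0,0.08],80],[[0.007,0.067,0.93],[0,0,0.08],75],[[0.007,0.067,0.93],[0,0,0.08],75],[[0.007,0.067,0.93],[0,0,0.08],75]]}}

```text
time_s: 19.73
eef_pos: [0.4242, -0.1705, 0.0059]
eef_rot: [0.001, 0.614, 0.789, 0.0]
wrist_force: [0.4, -0.1, -0.7]
opening: 0.749
```

```bash
python3 -c "
from h import *
show('side','o5.png',(350,160,100,80),7)
plan((.4245,-.1695,.005,14.3))"
```

```text
t 19.77 pos [ 0.4241 -0.1706  0.0058] open 0.753 F [-0.2  0.2 -0.7]
(0.4245, -0.1695, 0.005, 14.3) [0.016, 0.011, 0.014] [0.005, 0.006, -0.013]
```

View pics/o5.png

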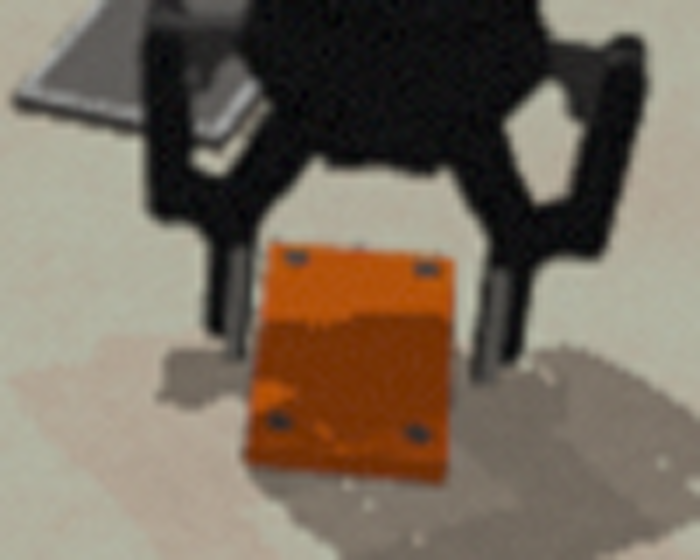

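The jaws straddle the orange plate evenly, with tips at crop (235,358) and (485,378). I'll check the tip height before closing.

```bash
python3 -c "
from h import *
p=np.array([.4242,-.1705]);d=np.array([np.cos(.25),np.sin(.25)])
for s in(1,-1):
  for z in(0,.004,.008): print(s,z,(proj('side',[*(p+s*.034*d),z])-[350,160])*7)
"
```

```text
1 0 [235.97334221 360.32090416]
1 0.004 [237.00256711 348.67633629]
1 0.008 [238.03639931 336.97964187]
-1 0 [472.88886831 382.2969923 ]
-1 0.004 [474.46143327 370.59545551]
-1 0.008 [476.04110229 358.84105699]
```

{"op": "move_arm", "data": {"motion": [[[0,0.01,0.02],[0,0,0],75],[[0,0.01,0.02],[0,0,0],60],[[0,0.01,0.02],[0,0,0],40],[[0,0.01,0.02],[0,0,0],0],[[0,0.01,0.02],[0,0,0],0],[[0,0.01,0.02],[0,0,0],0]]}}

```text
time_s: 20.52
eef_pos: [0.4246, -0.1703, 0.0047]
eef_rot: [0.0, 0.614, 0.789, 0.0]
wrist_force: [-1.9, 0.2, 6.5]
opening: 0.631
```

```bash
python3 -c "
from h import *
plan((.5355,-.3385,.07,-0.8))"
```

```text
t 20.52 pos [ 0.4246 -0.1703  0.0047] open 0.631 F [-1.9  0.2  6.5]
(0.5355, -0.3385, 0.07, -0.8) [-3.171, 1.105, -1.086] [0.003, 0.002, 1.875]
```

{"op": "move_arm", "data": {"motion": [[[0,0,-0.4],[0,0,0],0],[[0,0,-0.9],[0,0,0],0],[[-0.4,0.15,-1.2],[0,0,0.3],0],[[-1.0,0.35,-1.2],[0,0,0.7],0],[[-1.6,0.55,-1.2],[0,0,1.1],0],[[-2.2,0.75,-1.2],[0,0,1.5],0],[[-2.8,0.95,-1.2],[0,0,1.75],0],[[-3.17,1.105,-1.1],[0,0,1.875],0],[[-3.17,1.105,-0.7],[0,0,1.875],0],[[-3.17,1.105,-0.7],[0,0,1.875],0]]}}

```text
time_s: 21.78
eef_pos: [0.5334, -0.3368, 0.0435]
eef_rot: [-0.003, 0.712, 0.702, -0.0]
wrist_force: [0.1, 0.8, -1.5]
opening: 0.636
```

{"op": "move_arm", "data": {"motion": [[[0,0,0],[0,0,0],0],[[0,0,0],[0,0,0],0]]}}

```text
time_s: 22.02
eef_pos: [0.5357, -0.3384, 0.0472]
eef_rot: [0.001, 0.712, 0.702, 0.0]
wrist_force: [0.3, 0.5, -1.4]
opening: 0.638
```

```bash
python3 -c "
from h import *
show('top','r6.png',(430,180,130,100),6)
plan((.5355,-.3385,.0117,-0.8))"
```

```text
t 22.07 pos [ 0.5357 -0.3385  0.0472] open 0.634 F [ 0.5  0.4 -0.2]
(0.5355, -0.3385, 0.0117, -0.8) [0.0, -0.004, 0.592] [0.009, 0.008, 0.002]
```

View pics/r6.png

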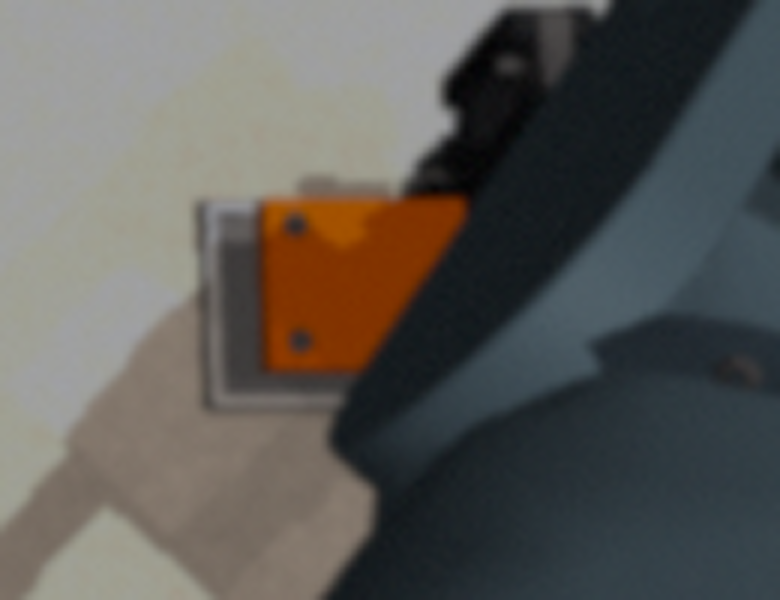

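The orange plate hangs over the rest with parallel edges. I'll measure the end offset from its left edge (crop column 263) against the rest's left edge (crop column 203).

```bash
python3 -c "
from h import *
R=lambda x,y,z:ray('top',x/6+430,y/6+180,z)
print('plate left top/bot',R(262,200,.0525),R(266,372,.0525)); print('rest',R(202,200,.006),R(208,410,.006))
"
```

```text
plate left top/bot [ 0.56212229 -0.28412862] [ 0.5062986  -0.28269732]
rest [ 0.57066106 -0.27814837] [ 0.49889233 -0.27686329]
```

{"op": "move_arm", "data": {"motion": [[[-0.03,0,0.3],[0,0,0],0],[[-0.03,0,0.5],[0,0,0],0],[[-0.03,0,0.58],[0,0,0],0],[[-0.03,0,0.58],[0,0,0],0],[[-0.03,0,0.58],[0,0,0],0],[[-0.03,0,0.58],[0,0,0],85],[[-0.03,0,0.58],[0,0,0],85],[[-0.03,0,0.58],[0,0,0],85],[[-0.03,0,-0.3],[0,0,0],100],[[-0.03,0,-1.3],[0,0,0],100]]}}

```text
time_s: 23.32
eef_pos: [0.5343, -0.3393, 0.1239]
eef_rot: [-0.002, 0.712, 0.702, -0.0]
wrist_force: [1.2, -0.9, 0.2]
opening: 1.0
```

```bash
python3 -c "
from h import *
plan((.4425,.1465,.10,-3.2))"
```

```text
t 23.32 pos [ 0.5343 -0.3393  0.1239] open 1.0 F [ 1.2 -0.9  0.2]
(0.4425, 0.1465, 0.1, -3.2) [8.073, -1.643, 0.42] [-0.018, -0.016, 0.299]
```

{"op": "move_arm", "data": {"motion": [[[8.07,-1.64,0],[0,0,0.3],100],[[8.07,-1.64,0],[0,0,0.3],100],[[8.07,-1.64,0],[0,0,0.3],100],[[8.07,-1.64,0],[0,0,0.3],100],[[8.07,-1.64,0],[0,0,0.3],100],[[8.07,-1.64,0],[0,0,0.3],100],[[8.07,-1.64,0.2],[0,0,0.3],100],[[8.07,-1.64,0.5],[0,0,0.3],100],[[8.07,-1.64,0.9],[0,0,0.3],100],[[8.07,-1.64,1.1],[0,0,0.3],100]]}}

```text
time_s: 24.58
eef_pos: [0.4427, 0.1462, 0.0571]
eef_rot: [-0.0, 0.726, 0.688, -0.001]
wrist_force: [-0.1, 0.0, -0.6]
opening: 1.002
```

{"op": "move_arm", "data": {"motion": [[[0,0,0],[0,0,0],100],[[0,0,0],[0,0,0],100]]}}

```text
time_s: 24.82
eef_pos: [0.4445, 0.1448, 0.0589]
eef_rot: [0.0, 0.727, 0.687, 0.001]
wrist_force: [0.1, -0.3, 0.0]
opening: 0.998
```

```bash
python3 -c "
from h import *
show('top','t7.png',(200,100,350,220),2.2)
plan((.4425,.1465,.0047,-3.2))"
```

```text
t 24.88 pos [0.4446 0.1448 0.059 ] open 1.001 F [ 0.2 -0.2 -0.6]
(0.4425, 0.1465, 0.0047, -3.2) [0.026, -0.039, 0.905] [0.012, -0.001, -0.011]
```

View pics/t7.png

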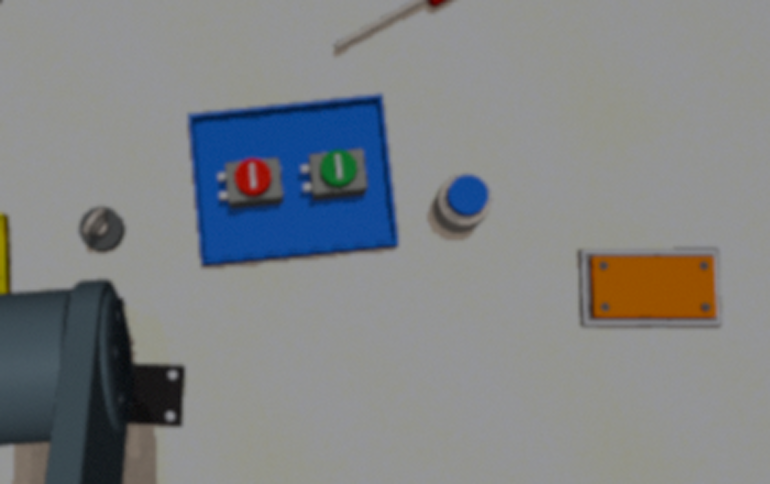

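The pumps stand in the blue tray, and the orange plate lies squarely on the rest, a few mm toward −y. I'll measure it once it's in clear view, then aim the black plate at it. First I grip the black plate.

{"op": "move_arm", "data": {"motion": [[[0.026,-0.035,0.4],[0,0,0],100],[[0.026,-0.035,0.7],[0,0,0],90],[[0.026,-0.035,0.85],[0,0,0],80],[[0.026,-0.035,0.9],[0,0,0],75],[[0.026,-0.035,0.9],[0,0,0],75],[[0.026,-0.035,0.9],[0,0,0],60],[[0.026,-0.035,0.9],[0,0,0],40],[[0.026,-0.035,0.9],[0,0,0],0],[[0.026,-0.035,0.9],[0,0,0],0],[[0.026,-0.035,0.9],[0,0,0],0]]}}

```text
time_s: 26.12
eef_pos: [0.4424, 0.1472, 0.0053]
eef_rot: [0.001, 0.727, 0.687, 0.001]
wrist_force: [-0.1, -0.1, 5.2]
opening: 0.634
```

```bash
python3 -c "
from h import *
im=viewer.camera('top');hsv=cv2.cvtColor(im,cv2.COLOR_BGR2HSV)
m=cv2.inRange(hsv,(8,150,60),(18,255,255));m[:,:440]=0;m[:200]=0;m[260:]=0
c=max(cv2.findContours(m,0,1)[0],key=cv2.contourArea);W=np.array([ray('top',*p[0],.016) for p in c],np.float32);print('orange',cv2.minAreaRect(W*1000))
plan((.5345,-.341,.08,-0.8))"
```

```text
orange ((533.094970703125, -338.1497497558594), (110.20122528076172, 54.60407638549805), 89.09603881835938)
t 26.18 pos [0.4424 0.1472 0.0053] open 0.637 F [-1.3 -1.4  5.8]
(0.5345, -0.341, 0.08, -0.8) [-8.038, 1.987, -1.242] [0.012, -0.0, -0.299]
```

{"op": "move_arm", "data": {"motion": [[[0,0,-0.4],[0,0,0],0],[[0,0,-1.0],[0,0,0],0],[[-0.4,0.1,-1.6],[0,0,0],0],[[-1.1,0.27,-1.8],[0,0,-0.1],0],[[-1.9,0.47,-1.8],[0,0,-0.1],0],[[-2.7,0.67,-1.8],[0,0,-0.1],0],[[-3.5,0.87,-1.8],[0,0,-0.2],0],[[-4.3,1.06,-1.8],[0,0,-0.2],0],[[-5.1,1.26,-1.8],[0,0,-0.2],0],[[-5.8,1.44,-1.8],[0,0,-0.3],0]]}}

```text
time_s: 27.42
eef_pos: [0.5087, -0.2071, 0.1127]
eef_rot: [0.001, 0.712, 0.702, 0.0]
wrist_force: [0.7, 0.1, -0.2]
opening: 0.632
```

```bash
python3 -c "
from h import *
plan((.534,-.3385,.06,-0.8))"
```

```text
t 27.43 pos [ 0.5087 -0.2071  0.1127] open 0.632 F [ 0.7  0.1 -0.2]
(0.534, -0.3385, 0.06, -0.8) [-2.183, 0.453, 0.88] [0.006, 0.004, -0.002]
```

{"op": "move_arm", "data": {"motion": [[[-0.7,0.15,0],[0,0,0],0],[[-1.4,0.3,0],[0,0,0],0],[[-2.0,0.45,0.2],[0,0,0],0],[[-2.18,0.45,0.6],[0,0,0],0],[[-2.18,0.45,0.9],[0,0,0],0],[[-2.18,0.45,0.9],[0,0,0],0],[[-2.18,0.45,0.9],[0,0,0],0],[[-2.18,0.45,0.9],[0,0,0],0]]}}

```text
time_s: 28.42
eef_pos: [0.5344, -0.3362, 0.0594]
eef_rot: [0.001, 0.712, 0.702, 0.0]
wrist_force: [0.2, 0.4, -0.1]
opening: 0.634
```

```bash
python3 -c "
from h import *
show('top','r8.png',(430,180,130,100),6)
plan((.534,-.3385,.0223,-0.8))"
```

```text
t 28.48 pos [ 0.5343 -0.3363  0.0593] open 0.634 F [ 0.2 -0.5 -0.8]
(0.534, -0.3385, 0.0223, -0.8) [-0.036, -0.005, 0.617] [0.01, 0.009, 0.005]
```

View pics/r8.png

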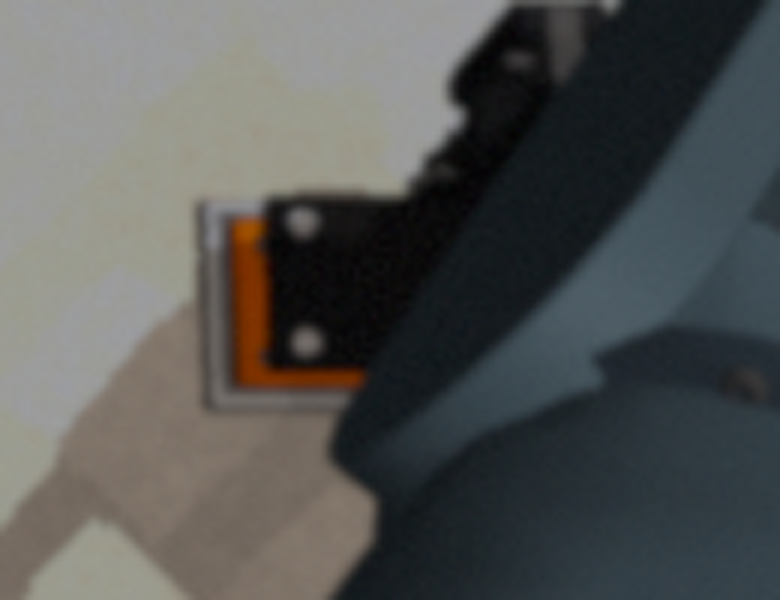

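The black plate hangs level above the orange one. Its left edge is at crop column 268 and orange's at column 232, with lower edges at rows 368 and 388. I'll convert these to an offset.

```bash
python3 -c "
from h import *
R=lambda x,y,z:ray('top',x/6+430,y/6+180,z)
print('black',R(268,285,.064),R(330,368,.064),'dots mid',R(304,281,.064)); print('orange',R(232,300,.016),R(330,388,.016))
"
```

```text
black [ 0.5327487  -0.28118091] [ 0.50600602 -0.29922986] dots mid [ 0.5338609  -0.29251524]
orange [ 0.53479669 -0.28369755] [ 0.50474098 -0.31457261]
```

{"op": "move_arm", "data": {"motion": [[[-0.04,-0.015,0.3],[0,0,0],0],[[-0.04,-0.015,0.5],[0,0,0],0],[[-0.04,-0.015,0.615],[0,0,0],0],[[-0.04,-0.015,0.615],[0,0,0],0],[[-0.04,-0.015,0.615],[0,0,0],0],[[-0.04,-0.015,0.615],[0,0,0],85],[[-0.04,-0.015,0.615],[0,0,0],85],[[-0.04,-0.015,0.615],[0,0,0],85],[[-0.04,-0.015,-0.3],[0,0,0],100],[[-0.04,-0.015,-1.3],[0,0,0],100]]}}

```text
time_s: 29.72
eef_pos: [0.5318, -0.338, 0.1359]
eef_rot: [-0.002, 0.712, 0.702, -0.0]
wrist_force: [0.1, -0.8, 0.5]
opening: 1.002
```

{"op": "move_arm", "data": {"motion": [[[-0.5,-1,-1],[0,0,0],100],[[-1,-2,-1.5],[0,0,0],100],[[-1,-3,-1.5],[0,0,0],100],[[-1,-3.8,-1.5],[0,0,0],100],[[-1,-3.8,-1.5],[0,0,0],100],[[-1,-3.8,-1.5],[0,0,0],100]]}}

```text
time_s: 30.48
eef_pos: [0.3035, -0.3959, 0.2264]
eef_rot: [0.001, 0.713, 0.701, 0.0]
wrist_force: [0.9, 0.1, 0.6]
opening: 0.996
```

```bash
python3 -c "
from h import *
plan()
t=viewer.camera('top');s=viewer.camera('side')
A=cv2.resize(t[130:330,100:560],(790,343));B=cv2.resize(s[130:470,100:460][:130,230:350],(270,240));C=cv2.resize(s[150:470,110:430],(320,240))
B=cv2.resize(s[120:240,330:470],(280,240));out=np.zeros((590,790,3),np.uint8);out[:343]=A;out[345:585,:280]=B;out[345:585,300:620]=C
cv2.imwrite('pics/end.png',out)
m=cv2.inRange(t,(0,0,0),(50,50,50));w=np.zeros_like(m);w[205:258,455:535]=255;m=cv2.morphologyEx(m&w,3,np.ones((5,5)))
m=cv2.morphologyEx(m,2,np.ones((3,3)))
c=max(cv2.findContours(m,0,1)[0],key=cv2.contourArea);W=np.array([ray('top',*p[0],.026) for p in c],np.float32);print('black',cv2.minAreaRect(W*1000))
"
```

```text
t 30.48 pos [ 0.3035 -0.3959  0.2264] open 0.996 F [0.9 0.1 0.6]
black ((530.6267700195312, -335.6099853515625), (113.48321533203125, 52.12855529785156), 89.10089874267578)
```

View pics/end.png

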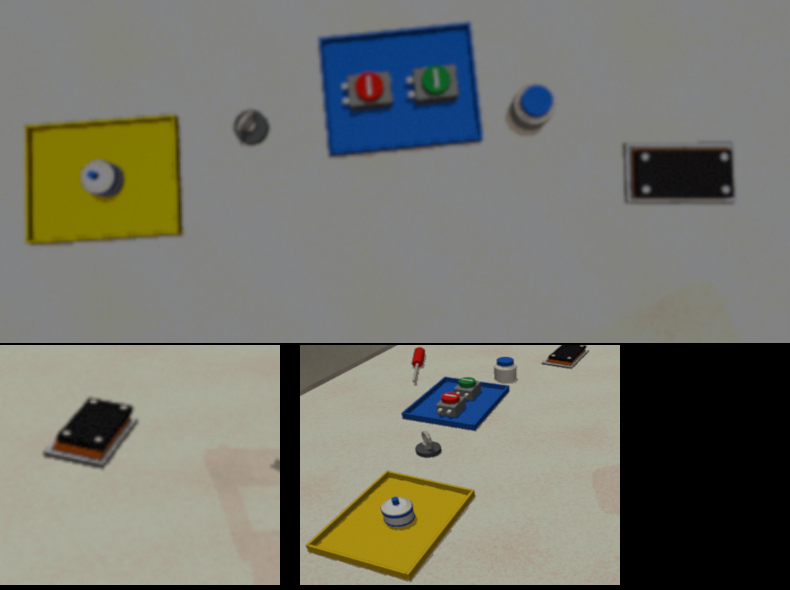

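The final composite shows both pumps upright in the blue tray, the filter in the yellow tray, and the black plate on the orange one, level on the rest. The jar and eyebolt are in place and the arm is clear.

```bash
python3 -c "
from h import *
print(workorder.hand_in()); print(monitor.get_obs()['time_s'])"
```

```text
the job is handed in; nothing more can be done
None
the job is handed in; nothing more can be done
```

The job is done and handed in at about 30 s on the robot's clock. `hand_in` reports no verdict, so these are my own last checks.

- **Pumps and filter:** The last pictures show both pump heads upright near the middle of the blue tray. The filter stands upright near the middle of the yellow tray.
- **Orange plate:** It measured within about 3 mm and 1° of the rest's centre and direction.
- **Black plate:** It lies flat on the orange plate in the last pictures. A colour-threshold fit put it about 3.5 mm off centre, against the 12 mm allowed. That fit is probably biased, since it came out 113 mm long for a 110 mm plate. The edge measurement taken just before release put it within 1–3 mm, and I corrected for that.
- **Jar and eyebolt:** They look unmoved in the pictures; I did not measure them again at the end.
- **Arm:** It had backed off, with its jaws open and touching nothing. The wrist force read about 8 N at most.

No check failed.

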